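Scan the filter label and hold the extractor's recessed reset

ROBOT

A 7-joint arm with a two-finger parallel gripper is mounted at the origin on the work surface. World frame = base frame: x ahead of the robot, y to its left, z up, the work surface at z = 0. Lengths are in m, angles in degrees, forces in N, time in s.
With the tool pointing down it reaches from about 0.425 to 0.975 m from the base axis. Payload 16.7 kg.
Tool frame: the origin (TCP) lies midway between the tips of the shut fingers; the grasp point (between the pads) lies 19 mm behind it; z points along the fingers, y is the direction in which the jaws open and shut (so a half turn about z gives the same grasp; the last joint's range is limited). The gripper opens to 85 mm and grips with 20 to 120 N. Pads are 22 mm wide; open, the fingers measure 114 mm over their backs; the gripper's body (76 mm by 85 mm) begins 54 mm behind the grasp point. The pads swing forward as they close: fully open they stand 13 mm farther back than shut.
Start: joints at [-85.457, 24.414, 4.234, 92.017, -1.954, 63.644, -3.845], TCP at [0.153, 0.657, 0.231] pointing down, gripper open.
Joint ranges: [-163.25, 163.25], [-28.42, 122.38], [-70.27, 78.77], [12.13, 141.07], [-58.53, 238.53], [9.26, 117.41], [-156.51, 156.51]. Speed limits (degrees/s): [108.29, 108.29, 136.94, 136.94, 172.46, 172.46, 172.46].

INTERFACE

Orientations are given as [roll, pitch, yaw] about the fixed x, y, z axes, in that order (R = Rz(yaw) Ry(pitch) Rx(roll)).
In Python, from workcell import r gives the robot as it stands.
- The arm moves only by the shell command python3 -m inch 'ROWS' [FORCE]. ROWS is JSON, a list of rows, each an object of numbers: "hand": the gripper's target within -1 to 1 (fully open at 1, half-way at 0, shut at -1); "x", "y", "z": the shift along the tool's x, y, z in m; "wx", "wy", "wz": the turn, a rotation vector about the tool's x, y, z in rad. In form: [{"hand": .., "x": .., "y": .., "z": .., "wx": .., "wy": .., "wz": ..}, ...]. A call has 1 to 10 rows; each row shifts and turns the commanded pose from where the row before left it, along the tool's axes as they then stand; what a row does not reach is not made up. A row lasts 1/12 s, in which the tool goes at most 41.7 mm and 7.16 degrees, less where a joint would pass 70% of its speed; a pose out of reach is approached as far as the arm can. A call is refused whole if a number of a shift passes 0.0417 or a number of a turn 0.125, either way. A call with a gripper value outside its range is refused whole. The fingers move at their own pace and stop on an object; FORCE is the grip in N (left out, the last holds). Time passes only in rows, so rows that do not move let the fingers close. It gives the time, the measured TCP pose, the force and the opening at its end, in the units of the state.
- r.get_state(): the state, without advancing time (a new reading comes with each control period).
- r.camera(name): name is "scene" or "top" or "wrist"; returns a dict with "color" (420x560x3 uint8, red, green, blue), "range_z" (420x560 float32, m along the optical axis (not along the pixel's ray), 0 where there is no reading), "fx", "fy", "cx", "cy" (pixels), "origin" and "rotation" of the camera in the world; the wrist camera has in their place "hand_eye" (4x4, takes a point from camera to tool coordinates, whose origin is the TCP and whose axes are the flange's). Camera axes: x right, y down, z forward; pixel columns grow to the right and rows downward; lengths in m; the calibration is good to about 2 mm. A picture is of the moment at which its call begins: read the wrist's pose just before it.
- r.job_done(): hands the job in, once; it reports no verdict.
The state is a dict: "time": time; "joint_positions": joint angles; "qvel": joint speeds; "tau": joint torques, N m; "tcp_pos": TCP position; "tool_rot": TCP orientation; "contact_force": force on the tool from outside, world axes, zero at the start; "ft_torque": the same for the moment, N m; "finger_gap": opening from 0.0 (shut) to 1.0 (fully open).
Only numpy, scipy, OpenCV 4.12 (cv2) and the standard library are available. Lean on these libraries where they do the work, as an engineer would, in place of code of your own. Each camera call takes 0.05 s, during which the arm holds its last target.

TASK

A new filter is in the stone workshop's dust extractor: draw the orange service wand out of its stand and hold it still for a good second with its tip pointing straight down at the middle of the striped label on the filter canister, about 3 cm above it and without touching the canister. Then reach the wand's tip through the red-ringed guard of the blue control unit and press the recessed red button gently all the way down; finish while still gripping the upright wand and holding the button down, so that nothing is let go at the end. Do not press the black button and leave the other things on the bench where they are.

Things in the scene. Friction and masses are not known exactly. Their poses are not given: they have to be found in the camera images.
- wand_center (a point): Orange service wand (an upright pen-shaped reader, 160 mm long, about 90 g), standing tip down in its wooden stand. This point is the centre of its round orange handle, 22 mm in diameter and 90 mm long, so 45 mm of handle lie above and below it. Its z axis runs along the wand, from the tip to the handle end.
- wand_tip (a point): Tip of the same wand: the end of its thin steel shaft (7 mm in diameter, 70 mm long below the handle), 115 mm from the handle's centre along the wand's -z. The reader looks out of the tip along -z.
- wand: The same wand as a whole; origin at the tip, z from tip to handle end.
- stand: Wooden stand for the wand, a fixed block 64 x 64 x 78 mm with a 10 mm hole down through it; the wand's shaft is in the hole and its handle rests on the block's top. Origin: centre of the underside, on the table. The wand must rise 70 mm to come clear.
- filter: Grey round filter canister with a blue band, fixed, 112 mm in diameter, 85 mm tall, a striped label on its lid. Origin: centre of the underside, on the table.
- label (a point): Centre of the white label with black bars (36 x 56 mm) lying level on the canister's lid, 86.5 mm above the table.
- unit: Blue extractor control unit, fixed, 130 x 190 x 48 mm (x, y, z), with two grey square button guards standing on its top. Origin: centre of the underside, on the table.
- reset_guard: Grey guard block of the reset button, 54 x 54 x 45 mm, on top of the unit, with a red ring round its 20 mm aperture. Origin: centre of its underside, 48 mm above the table; z up. The two guards may stand in either order.
- reset_mouth (a point): Centre of the aperture of the red-ringed guard, level with the guard's top (93 mm above the table).
- reset_top (a point): Centre of the top of the red reset button (17 mm in diameter), 28 mm below the aperture when not pressed; it moves down with the button.
- reset (a joint): Travel of the red reset button in m: 0 released, 0.006 fully down. A spring holds it up: about 2 N starts it, about 5 N holds it fully down against a hard stop.
- test (a joint): Travel of the other, black button, in m (0 released, 0.006 fully down); its guard is the same block with a black ring, next to the red-ringed one, 84 mm from centre to centre. Leave it alone.
- mallet: Bystander: wooden carver's mallet standing on its head, 70 mm in diameter, 170 mm tall. Origin: centre of its underside.
- chisel: Bystander: steel stone chisel lying on the table, 200 mm long along its x, 24 mm wide. Origin at its middle.
- sample: Bystander: pale limestone block 90 x 130 x 55 mm. Origin: centre of its underside.
- moulding: Bystander: pink sandstone moulding piece 100 x 80 x 60 mm. Origin: centre of its underside.
- tin: Bystander: closed can with a green label, 80 mm in diameter, 90 mm tall. Origin: centre of its underside.
- brush: Bystander: hand brush lying on the table. Origin: on the table under it.
- wheel: Bystander: reddish grinding wheel lying flat, 100 mm in diameter, 20 mm thick. Origin: centre of its underside.

How it is judged (in metres and radians):
On the way:
1. the held wand points at the label from 12 to 60 mm above it, its line within 12 mm of the label's centre and within 0.35 rad of vertical, still, for 0.8 s (x of label in the frame of wand_tip between -0.012 and 0.012 m and y of label in the frame of wand_tip between -0.012 and 0.012 m and z of label in the frame of wand_tip between -0.06 and -0.012 m and contact force between the fingers and wand above 0.8 N and angle between wand_tip's own z axis and vertical below 0.35 rad and linear speed of wand below 0.03 m/s), for 0.8 s.
At the end, for the whole second after the job is handed in: Red button at least 4.8 of 6 mm down, the wand tip within 10 mm of the aperture's axis and 11 mm of the button; wand gripped (over 0.8 N), under 0.02 m/s, within 0.35 rad of upright; black button under 1.5 mm; bystanders within 30 mm of their starts (value of joint reset above 0.0048 m and horizontal distance between wand_tip and reset_mouth below 0.01 m and distance between wand_tip and reset_top below 0.011 m and contact force between the fingers and wand above 0.8 N and angle between wand_tip's own z axis and vertical below 0.35 rad and linear speed of wand below 0.02 m/s and value of joint test below 0.0015 m and distance of each of mallet, chisel, sample, moulding, tin, brush, wheel from where it was at the start of the episode below 0.03 m); the arm keeps its last pose, push and grip.
It fails at once if the wand touches the filter canister (over 1 N) (contact force between wand and filter above 1 N).
It fails at once if the black button is pressed (over 2 mm) (value of joint test above 0.002 m).
It fails at once if the wand rams the button or its guard (over 40 N) (contact force between wand and reset_guard above 40 N).
It fails at once if a bystander is moved more than 30 mm (distance of any of mallet, chisel, sample, moulding, tin, brush, wheel from where it was at the start of the episode above 0.03 m).
It also fails if it takes over 45 s, if anything falls off the work surface, if the arm or the gripper's body presses on something with over 40 N, if the wrist force passes 120 N, or if a joint passes its speed limit or range.

## Working session

There is one attempt and no reset: what is moved stays moved. The work goes in short steps, Python scripts to look and compute and a shell command to move; the robot and the scene stay as the last step left them, time stands still between calls to the robot, and variables do not carry over. Pictures are saved under pics/ and viewed, and the job is handed in when it is done.

```bash
ls; mkdir -p pics
cat > h.py <<'E'
from workcell import r
import numpy as np, cv2
def snap(n,tag):
    s=r.get_state(); c=r.camera(n)
    cv2.imwrite(f'pics/{tag}.png',c['color'][:,:,::-1])
    np.savez(f'/tmp/{tag}.npz',**{k:v for k,v in c.items()},tcp=s['tcp_pos'],rot=s['tool_rot'])
    return s,c
E
python3 - <<'E'
from h import *
s,c=snap('scene','s0'); print(s); print({k:v for k,v in c.items() if k not in('color','range_z')})
s,c=snap('top','t0'); print({k:v for k,v in c.items() if k not in('color','range_z')})
s,c=snap('wrist','w0'); print({k:v for k,v in c.items() if k not in('color','range_z')})
E
```

```text
pics
{'time': 0.0, 'joint_positions': array([-85.45423155,  24.45042342,   4.23251711,  92.0508584 ,
        -1.95213089,  63.64438611,  -3.84461566]), 'qvel': array([-2.12482204e-02, -8.50624453e-03, -4.69945622e-04,  2.19512667e-02,
        7.75870996e-02, -9.81733440e-05,  1.00617739e-01]), 'tau': array([-6.68247285e-04, -9.49812984e+01,  3.76019552e+00, -4.63511002e+01,
        1.92299316e-02,  9.91560461e-03,  2.37512205e-05]), 'tcp_pos': array([0.15307951, 0.65700277, 0.23061288]), 'tool_rot': array([-1.79926867e+02,  7.42431905e-03,  1.66886331e+02]), 'contact_force': array([ 0.18151417, -0.44340755,  0.33728879]), 'ft_torque': array([ 0.01704282, -0.00278972,  0.00087977]), 'finger_gap': 0.9983910950763076}
{'fx': 471.13771692174794, 'fy': 471.13771692174794, 'cx': 271.01014748503445, 'cy': 211.88719792366942, 'origin': array([ 1.19397455, -0.8427219 ,  0.87259741]), 'rotation': array([-126.34090935,    0.60231351,   34.33276318])}
{'fx': 408.17248748187575, 'fy': 408.17248748187575, 'cx': 275.3357553281213, 'cy': 210.23972162864098, 'origin': array([0.49555632, 0.01850985, 1.36965871]), 'rotation': array([-175.52984599,    0.65918084,  -90.35356006])}
{'fx': 307.1881982656958, 'fy': 307.1881982656958, 'cx': 277.84752580063304, 'cy': 208.61601418534326, 'hand_eye': array([[-1.47346423e-04, -9.60692483e-01, -2.77614717e-01,
         7.12533753e-02],
       [ 9.99999765e-01, -3.27263812e-04,  6.01745819e-04,
        -1.25271861e-03],
       [-6.68945936e-04, -2.77614563e-01,  9.60692306e-01,
        -1.41663664e-01],
       [ 0.00000000e+00,  0.00000000e+00,  0.00000000e+00,
         1.00000000e+00]])}
```

View pics/s0.png

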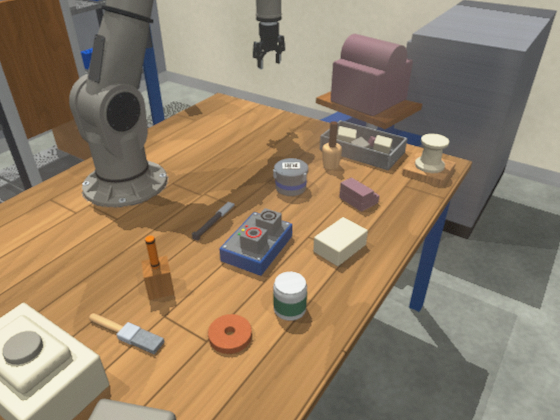

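View pics/t0.png

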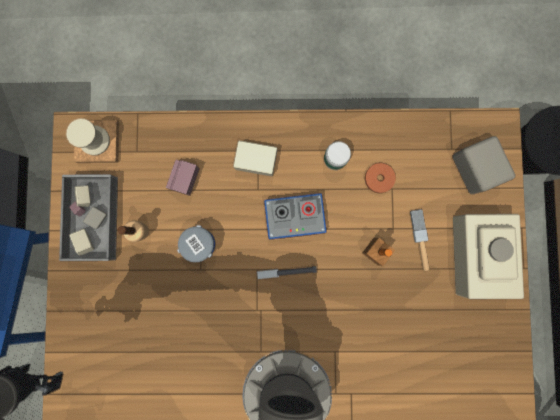

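View pics/w0.png

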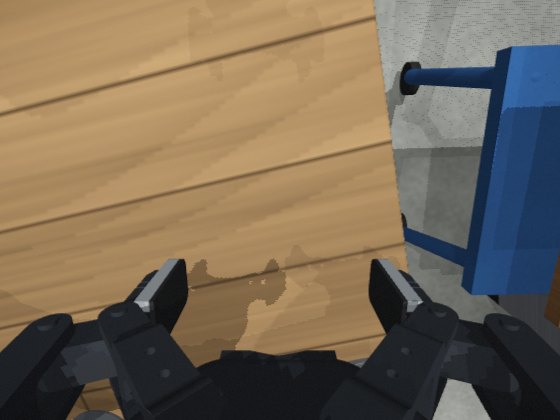

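The scene view shows the wand at about (152,252) in its stand and the red ring at (254,233). In the top view the wand's end is at (389,252), the label at (195,244) and the red ring at (308,209). I'll enlarge crops of both views.

Run:
```python
import cv2,numpy as np
t=cv2.imread('pics/t0.png'); s=cv2.imread('pics/s0.png')
def crop(im,u,v,w,h): return cv2.resize(im[v:v+h,u:u+w],None,fx=6,fy=6,interpolation=cv2.INTER_CUBIC)
a=np.hstack([crop(t,360,225,50,50),crop(t,172,220,50,50)]); b=np.hstack([crop(t,262,185,100,50)][:1])
cv2.imwrite('pics/tc.png',np.vstack([a,b[:, :600]]))
a=np.hstack([crop(s,130,230,60,80),crop(s,220,205,60,80)]);cv2.imwrite('pics/sc.png',a)
cv2.imwrite('pics/sf.png',crop(s,265,150,60,50))
```

```text
(no output)
```

View pics/tc.png

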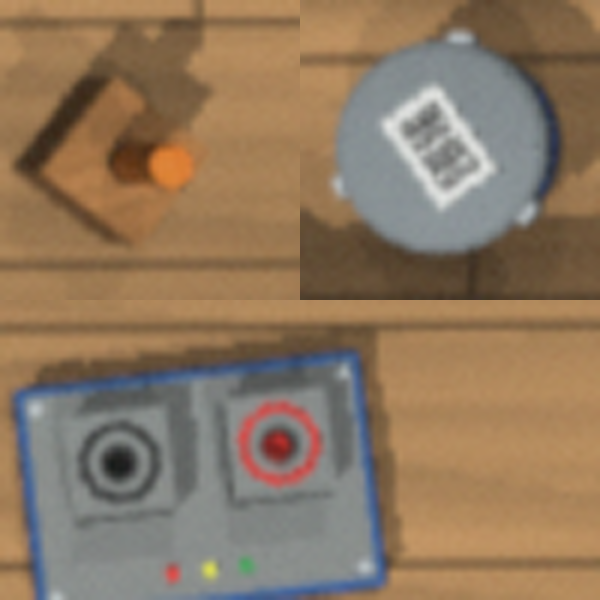

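View pics/sc.png

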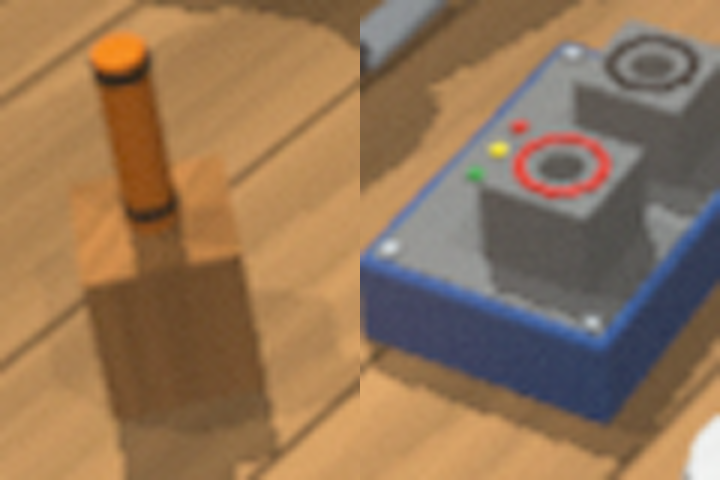

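View pics/sf.png

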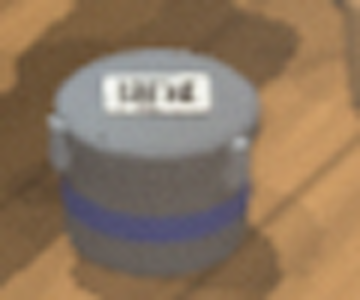

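Crop readings. In the top view: wand end (388.1,252.4), label (194.6,243.9), ring (308.1,208.6). In the scene view: (149.4,237.9), (290.6,165.1) and (253.2,232.1). Next I'll triangulate these.

```bash
cat >> h.py <<'E'
from scipy.spatial.transform import Rotation as R
def ray(d,u,v):
    k=np.array([(u-float(d['cx']))/float(d['fx']),(v-float(d['cy']))/float(d['fy']),1.])
    if 'origin' in d: Rm=R.from_euler('xyz',d['rotation'],degrees=True).as_matrix(); o=np.array(d['origin'])
    else:
        T=np.array(d['hand_eye']); Rt=R.from_euler('xyz',d['rot'],degrees=True).as_matrix()
        Rm=Rt@T[:3,:3]; o=np.array(d['tcp'])+Rt@T[:3,3]
    return o,Rm@k
def atz(d,u,v,z):
    o,k=ray(d,u,v); return o+k*(z-o[2])/k[2]
def tri(rs):
    A=np.zeros((3,3));b=np.zeros(3)
    for o,k in rs:
        k=k/np.linalg.norm(k);P=np.eye(3)-np.outer(k,k);A+=P;b+=P@o
    p=np.linalg.solve(A,b)
    return p,[np.linalg.norm((np.eye(3)-np.outer(k,k)/(k@k))@(p-o))*1e3 for o,k in rs]
def dep(d,u,v):
    o,k=ray(d,u,v); return o+k*np.median(d['range_z'][int(round(v))-1:int(round(v))+2,int(round(u))-1:int(round(u))+2])
def L(t): return np.load(f'/tmp/{t}.npz')
E
python3 - <<'E'
from h import *
np.set_printoptions(precision=4,suppress=True)
t,s=L('t0'),L('s0')
for n,a,b,z in [('wand',(388.1,252.4),(149.4,237.9),.168),('label',(194.6,243.9),(290.6,165.1),.0865),('ring',(308.1,208.6),(253.2,232.1),.093),('testring',(281.5,211.5),(220+49-.3,205+10.4),.093)]:
    print(n,tri([ray(t,*a),ray(s,*b)]),atz(t,*a,z),atz(s,*b,z),dep(t,*a),dep(s,*b))
# other things
for n,p,z in [('mallet',(129,231),.17),('standL',(360+2.5,225+27),0),('chisel1',(258,275),.01),('chisel2',(315,268),.01),('brush',(425,268),.02),('wheel',(380,178),.02),('tin',(338,155),.09),('sample',(256,157),.055)]: print(n,atz(t,*p,z))
E
```

```text
wand (array([ 0.4638, -0.2975,  0.165 ]), [np.float64(0.09997785087980732), np.float64(0.09997785087977658)]) [ 0.4638 -0.2968  0.168 ] [ 0.4669 -0.2998  0.168 ] [ 0.4638 -0.2962  0.1702] [ 0.4672 -0.3     0.1683]
label (array([0.491 , 0.2869, 0.0838]), [np.float64(0.9246713447586502), np.float64(0.9246713447587179)]) [0.4917 0.2869 0.0865] [0.4928 0.2823 0.0865] [0.4917 0.2871 0.0856] [0.4926 0.2825 0.0864]
ring (array([ 0.5998, -0.0705,  0.0911]), [np.float64(0.2696164622268576), np.float64(0.2696164622268563)]) [ 0.5999 -0.0702  0.093 ] [ 0.6011 -0.0726  0.093 ] [ 0.6023 -0.0722  0.0636] [ 0.5943 -0.0637  0.0841]
testring (array([0.5916, 0.0133, 0.0906]), [np.float64(0.039564220701725765), np.float64(0.03956422070169728)]) [0.5914 0.0133 0.093 ] [0.5934 0.0107 0.093 ] [0.5935 0.0132 0.065 ] [0.5868 0.0202 0.0844]
mallet [0.5311 0.4636 0.17  ]
standL [ 0.4611 -0.2559  0.    ]
chisel1 [0.3879 0.0921 0.01  ]
chisel2 [ 0.4098 -0.0963  0.01  ]
brush [ 0.4084 -0.4544  0.02  ]
wheel [ 0.7063 -0.3156  0.02  ]
tin [ 0.7701 -0.1673  0.09  ]
sample [0.7733 0.0951 0.055 ]
```

Both views agree: wand about (0.465,-0.298), label (0.491,0.286), red mouth (0.600,-0.071). I'll swing the arm round an arc at height.

```bash
python3 -m inch '[{"hand":1,"x":-0.04,"wz":0.06},{"hand":1,"x":-0.04,"wz":0.06},{"hand":1,"x":-0.04,"wz":0.06},{"hand":1,"x":-0.04,"wz":0.06},{"hand":1,"x":-0.04,"wz":0.06},{"hand":1,"x":-0.04,"wz":0.06},{"hand":1,"x":-0.04,"wz":0.06},{"hand":1,"x":-0.04,"wz":0.06},{"hand":1,"x":-0.04,"wz":0.06},{"hand":1,"x":-0.04,"wz":0.06}]' 40; python3 -c "
from h import *;print(r.get_state()['joint_positions'])"
```

```text
[-85.4580429   24.44174497   4.23111522  92.04361709  -1.95253169
  63.64435531  -3.84091357]invalid input
```

```bash
python3 -m inch '[{"hand":1,"x":-0.04,"y":0,"z":0,"wx":0,"wy":0,"wz":0.06},{"hand":1,"x":-0.04,"y":0,"z":0,"wx":0,"wy":0,"wz":0.06},{"hand":1,"x":-0.04,"y":0,"z":0,"wx":0,"wy":0,"wz":0.06},{"hand":1,"x":-0.04,"y":0,"z":0,"wx":0,"wy":0,"wz":0.06},{"hand":1,"x":-0.04,"y":0,"z":0,"wx":0,"wy":0,"wz":0.06},{"hand":1,"x":-0.04,"y":0,"z":0,"wx":0,"wy":0,"wz":0.06},{"hand":1,"x":-0.04,"y":0,"z":0,"wx":0,"wy":0,"wz":0.06},{"hand":1,"x":-0.04,"y":0,"z":0,"wx":0,"wy":0,"wz":0.06},{"hand":1,"x":-0.04,"y":0,"z":0,"wx":0,"wy":0,"wz":0.06},{"hand":1,"x":-0.04,"y":0,"z":0,"wx":0,"wy":0,"wz":0.06}]' 40; python3 -c "
from h import *;print(r.get_state()['joint_positions'])"
```

```text
time: 0.98
tcp_pos: [0.5005, 0.4675, 0.231]
tool_rot: [-180.0, 0.0, 132.3]
contact_force: [0.3, 1.0, 0.0]
finger_gap: 0.995
[-60.75225979  26.01670676  17.17447993  91.23758587  -8.27771827
  64.01779425   0.76644228]
```

```bash
python3 -m inch '[{"hand":1,"x":-0.04,"y":0,"z":0,"wx":0,"wy":0,"wz":0.0738},{"hand":1,"x":-0.04,"y":0,"z":0,"wx":0,"wy":0,"wz":0.0738},{"hand":1,"x":-0.04,"y":0,"z":0,"wx":0,"wy":0,"wz":0.0738},{"hand":1,"x":-0.04,"y":0,"z":0,"wx":0,"wy":0,"wz":0.0738},{"hand":1,"x":-0.04,"y":0,"z":0,"wx":0,"wy":0,"wz":0.0738},{"hand":1,"x":-0.04,"y":0,"z":0,"wx":0,"wy":0,"wz":0.0738},{"hand":1,"x":-0.04,"y":0,"z":0,"wx":0,"wy":0,"wz":0.0738},{"hand":1,"x":-0.04,"y":0,"z":0,"wx":0,"wy":0,"wz":0.0738},{"hand":1,"x":-0.04,"y":0,"z":0,"wx":0,"wy":0,"wz":0.0738},{"hand":1,"x":-0.04,"y":0,"z":0,"wx":0,"wy":0,"wz":0.0738}]'; python3 -c "
from h import *;print(r.get_state()['joint_positions']);snap('wrist','w1')"
```

```text
time: 1.82
tcp_pos: [0.6552, 0.1082, 0.2311]
tool_rot: [-180.0, 0.0, 90.0]
contact_force: [-0.1, 0.8, 0.6]
finger_gap: 1.004
[-37.6002441   25.84693167  31.23651697  94.79650535 -14.62152924
  63.47478743  -2.30470676]
```

View pics/w1.png

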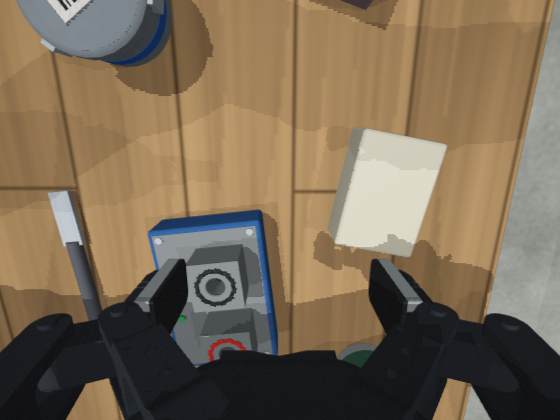

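The wrist view shows the black ring at (215,288), with the red ring partly hidden at (227,350). I'll stop on the way to the wand, where the red ring is in full view.

```bash
python3 -m inch '[{"hand":1,"x":-0.038,"y":-0.012,"z":0,"wx":0,"wy":0,"wz":0},{"hand":1,"x":-0.038,"y":-0.012,"z":0,"wx":0,"wy":0,"wz":0},{"hand":1,"x":-0.038,"y":-0.012,"z":0,"wx":0,"wy":0,"wz":0},{"hand":1,"x":-0.038,"y":-0.012,"z":0,"wx":0,"wy":0,"wz":0},{"hand":1,"x":-0.038,"y":-0.012,"z":0,"wx":0,"wy":0,"wz":0},{"hand":1,"x":-0.038,"y":-0.012,"z":0,"wx":0,"wy":0,"wz":0},{"hand":1,"x":-0.038,"y":-0.012,"z":0,"wx":0,"wy":0,"wz":0},{"hand":1,"x":0,"y":0,"z":0,"wx":0,"wy":0,"wz":0},{"hand":1,"x":0,"y":0,"z":0,"wx":0,"wy":0,"wz":0}]'; python3 -c "
from h import *;print(r.get_state()['joint_positions']);snap('wrist','w2')"
```

```text
time: 2.62
tcp_pos: [0.5712, -0.1585, 0.2315]
tool_rot: [180.0, 0.0, 90.0]
contact_force: [-0.3, 0.8, -0.7]
finger_gap: 1.0
[-19.30378377  19.18751473  36.02111012 104.46905623 -12.82694541
  60.42409469  21.57463697]
```

View pics/w2.png

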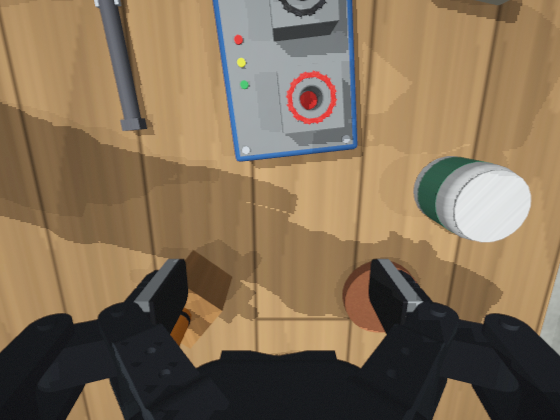

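The red ring is clear at (311.5,97.5). The wand handle is half hidden at (180,328). I'll move just past the wand to see it clearly.

```bash
python3 -m inch '[{"hand":1,"x":-0.035,"y":-0.015,"z":0,"wx":0,"wy":0,"wz":0},{"hand":1,"x":-0.035,"y":-0.015,"z":0,"wx":0,"wy":0,"wz":0},{"hand":1,"x":-0.035,"y":-0.015,"z":0,"wx":0,"wy":0,"wz":0},{"hand":1,"x":-0.035,"y":-0.015,"z":0,"wx":0,"wy":0,"wz":0},{"hand":1,"x":-0.035,"y":-0.015,"z":0,"wx":0,"wy":0,"wz":0},{"hand":1,"x":-0.035,"y":-0.015,"z":0,"wx":0,"wy":0,"wz":0},{"hand":1,"x":-0.035,"y":-0.015,"z":0,"wx":0,"wy":0,"wz":0},{"hand":1,"x":0,"y":0,"z":0,"wx":0,"wy":0,"wz":0},{"hand":1,"x":0,"y":0,"z":0,"wx":0,"wy":0,"wz":0}]'; python3 -c "
from h import *
snap('wrist','w3')
print(atz(L('w2'),311.5,97.5,.093),tri([ray(L('w2'),311.5,97.5),ray(L('t0'),308.1,208.6)]))"
```

```text
time: 3.42
tcp_pos: [0.4676, -0.4025, 0.2311]
tool_rot: [-180.0, 0.0, 90.1]
contact_force: [0.1, 0.4, 0.2]
finger_gap: 0.999
[ 0.59914117 -0.07047843  0.093     ] (array([ 0.59978871, -0.07033563,  0.09005543]), [np.float64(0.34376056252111814), np.float64(0.34376056252141385)])
```

View pics/w3.png

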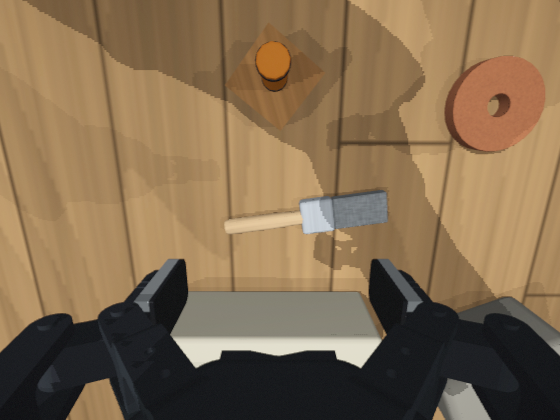

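The wand's end is at (273.5,60.5) and its handle base is at (275,83). The ring agrees at (0.599,-0.070).

```bash
python3 -c "
from h import *
w=L('w3')
print(atz(w,273.5,60.5,.168),dep(w,273.5,60.5),tri([ray(w,273.5,60.5),ray(L('t0'),388.1,252.4),ray(L('s0'),149.4,237.9)]))
# stand top corners
for z in (.078,): print([atz(w,*p,z) for p in ((229,80),(267,22),(323,72),(280,127))], atz(w,275,86,z))
c=cv2.imread('pics/w3.png')[10:140,210:340];cv2.imwrite('pics/w3c.png',cv2.resize(c,None,fx=4.5,fy=4.5,interpolation=2))
"
```

```text
[ 0.46370605 -0.29827299  0.168     ] [ 0.46369061 -0.29807457  0.16683495] (array([ 0.46372391, -0.29759444,  0.16495762]), [np.float64(0.16859013354455668), np.float64(0.03734102880705103), np.float64(0.18727762743501586)])
[array([ 0.42283671, -0.29889731,  0.078     ]), array([ 0.45704879, -0.25306502,  0.078     ]), array([ 0.50630264, -0.2921577 ,  0.078     ]), array([ 0.4684319 , -0.33928552,  0.078     ])] [ 0.46381597 -0.3038056   0.078     ]
```

View pics/w3c.png

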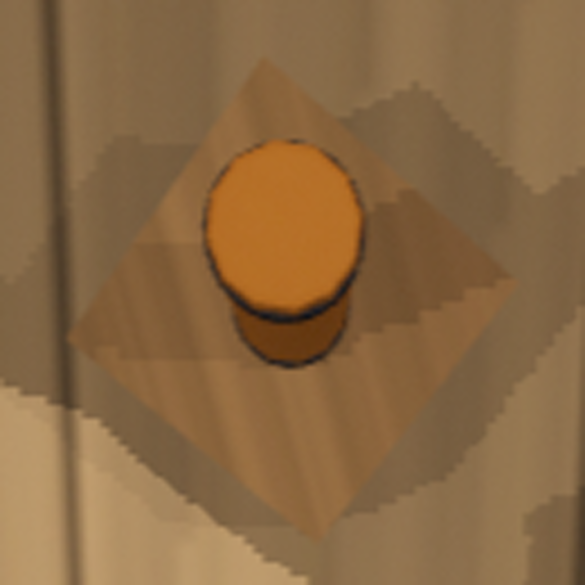

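```bash
python3 -m inch '[{"hand":1,"x":0.0175,"y":-0.0006,"z":0,"wx":0,"wy":0,"wz":0},{"hand":1,"x":0.0175,"y":-0.0006,"z":0,"wx":0,"wy":0,"wz":0},{"hand":1,"x":0.0175,"y":-0.0006,"z":0,"wx":0,"wy":0,"wz":0},{"hand":1,"x":0.0175,"y":-0.0006,"z":0,"wx":0,"wy":0,"wz":0},{"hand":1,"x":0.0175,"y":-0.0006,"z":0,"wx":0,"wy":0,"wz":0},{"hand":1,"x":0.0175,"y":-0.0006,"z":0,"wx":0,"wy":0,"wz":0},{"hand":1,"x":0,"y":0,"z":0.01,"wx":0,"wy":0,"wz":0},{"hand":1,"x":0,"y":0,"z":0.01,"wx":0,"wy":0,"wz":0},{"hand":1,"x":0,"y":0,"z":0,"wx":0,"wy":0,"wz":0}]'; python3 -c "
from h import *
snap('wrist','w4');snap('scene','s4')"
```

```text
time: 4.22
tcp_pos: [0.4641, -0.2949, 0.2094]
tool_rot: [-179.9, -0.0, 90.4]
contact_force: [-0.2, -0.1, -0.4]
finger_gap: 1.004
```

View pics/w4.png

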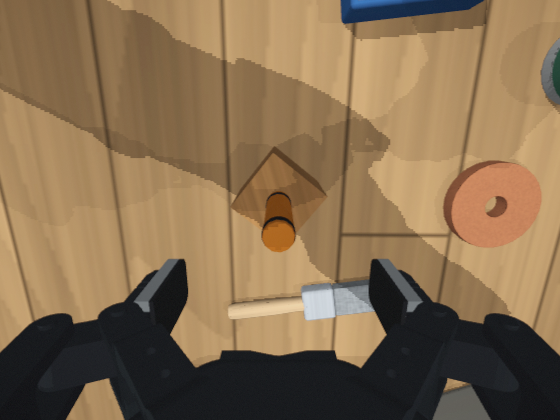

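View pics/s4.png

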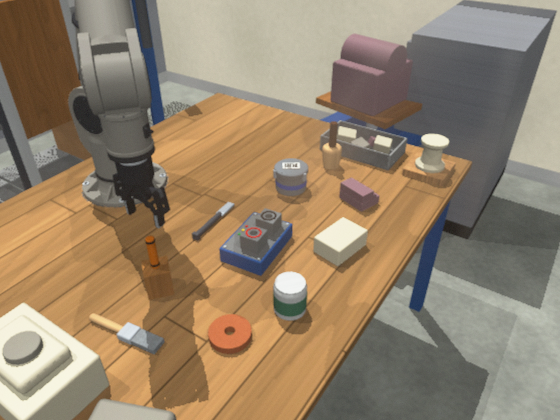

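The wand's end is at (279,235), midway between the fingers. I'll check it once more and then descend.

```bash
python3 -c "
from h import *
w=L('w4');print(atz(w,279,235,.167),dep(w,279,235))"
python3 -m inch '[{"hand":1,"x":-0.0024,"y":0,"z":0.012,"wx":0,"wy":0,"wz":0},{"hand":1,"x":0,"y":0,"z":0.012,"wx":0,"wy":0,"wz":0},{"hand":1,"x":0,"y":0,"z":0.012,"wx":0,"wy":0,"wz":0},{"hand":1,"x":0,"y":0,"z":0.012,"wx":0,"wy":0,"wz":0},{"hand":1,"x":0,"y":0,"z":0.012,"wx":0,"wy":0,"wz":0},{"hand":1,"x":0,"y":0,"z":0.012,"wx":0,"wy":0,"wz":0},{"hand":1,"x":0,"y":0,"z":0.012,"wx":0,"wy":0,"wz":0},{"hand":1,"x":0,"y":0,"z":0.012,"wx":0,"wy":0,"wz":0},{"hand":1,"x":0,"y":0,"z":0,"wx":0,"wy":0,"wz":0}]'; python3 -c "
from h import *
snap('wrist','w5')"
```

```text
[ 0.46370394 -0.29610494  0.167     ] [ 0.46370496 -0.29618235  0.16679746]
time: 5.07
tcp_pos: [0.463, -0.2984, 0.1129]
tool_rot: [-179.8, -0.1, 90.2]
contact_force: [-0.1, 0.2, -0.2]
finger_gap: 0.997
```

View pics/w5.png

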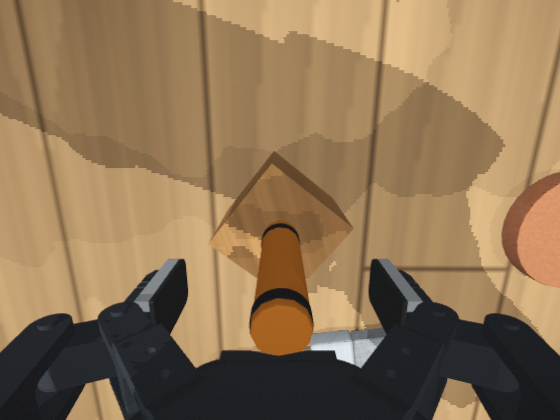

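The handle (281,290) is centred between the pads, so I'll close the fingers.

```bash
python3 -m inch '[{"hand":1,"x":0.0015,"y":0.0007,"z":0,"wx":0,"wy":0,"wz":0},{"hand":-1,"x":0,"y":0,"z":0,"wx":0,"wy":0,"wz":0},{"hand":-1,"x":0,"y":0,"z":0,"wx":0,"wy":0,"wz":0},{"hand":-1,"x":0,"y":0,"z":0,"wx":0,"wy":0,"wz":0},{"hand":-1,"x":0,"y":0,"z":0,"wx":0,"wy":0,"wz":0},{"hand":-1,"x":0,"y":0,"z":0,"wx":0,"wy":0,"wz":0},{"hand":-1,"x":0,"y":0,"z":0,"wx":0,"wy":0,"wz":0},{"hand":-1,"x":0,"y":0,"z":0,"wx":0,"wy":0,"wz":0},{"hand":-1,"x":0,"y":0,"z":0,"wx":0,"wy":0,"wz":0},{"hand":-1,"x":0,"y":0,"z":0,"wx":0,"wy":0,"wz":0}]' 60
```

```text
time: 5.95
tcp_pos: [0.4648, -0.2976, 0.1157]
tool_rot: [180.0, 0.0, 90.2]
contact_force: [-1.9, 1.2, 5.2]
finger_gap: 0.239
```

```bash
python3 -m inch '[{"hand":-1,"x":0,"y":0,"z":-0.005,"wx":0,"wy":0,"wz":0},{"hand":-1,"x":0,"y":0,"z":-0.01,"wx":0,"wy":0,"wz":0},{"hand":-1,"x":0,"y":0,"z":-0.01,"wx":0,"wy":0,"wz":0},{"hand":-1,"x":0,"y":0,"z":-0.01,"wx":0,"wy":0,"wz":0},{"hand":-1,"x":0,"y":0,"z":-0.015,"wx":0,"wy":0,"wz":0},{"hand":-1,"x":0,"y":0,"z":-0.015,"wx":0,"wy":0,"wz":0},{"hand":-1,"x":0,"y":0,"z":-0.02,"wx":0,"wy":0,"wz":0},{"hand":-1,"x":0,"y":0,"z":-0.02,"wx":0,"wy":0,"wz":0},{"hand":-1,"x":0,"y":0,"z":-0.02,"wx":0,"wy":0,"wz":0},{"hand":-1,"x":0,"y":0,"z":0,"wx":0,"wy":0,"wz":0}]'; python3 -c "
from h import *
snap('wrist','w6');snap('scene','s6')
c=cv2.imread('pics/s6.png')[120:320,80:240];cv2.imwrite('pics/s6c.png',cv2.resize(c,None,fx=3,fy=3,interpolation=2))"
```

```text
time: 6.78
tcp_pos: [0.4659, -0.2986, 0.2448]
tool_rot: [179.7, 0.1, 90.2]
contact_force: [1.4, -0.3, -0.3]
finger_gap: 0.24
```

View pics/w6.png

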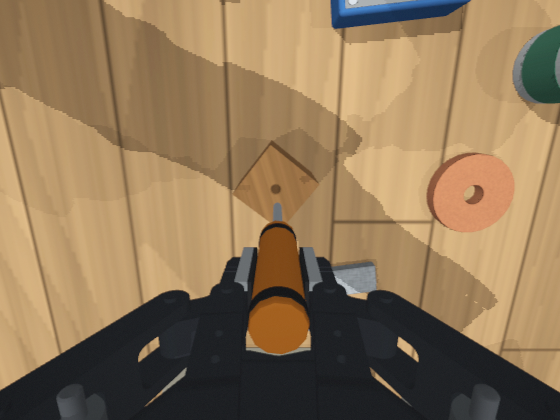

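View pics/s6c.png

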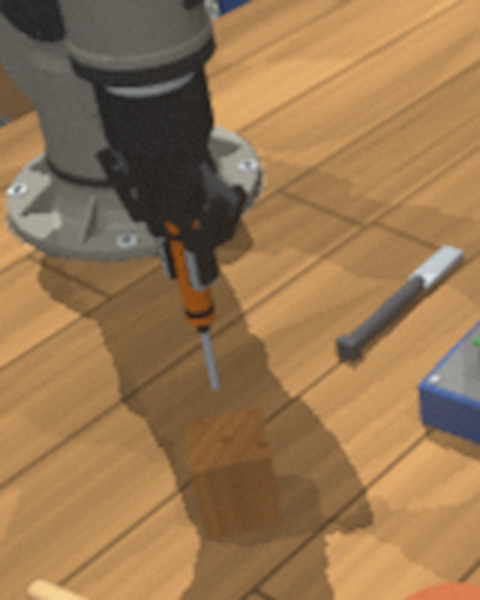

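The wand is out. Its tip is at (277,203) in the wrist view and about (151.2,249.0) in the scene view.

```bash
python3 -c "
from h import *
c=cv2.imread('pics/w6.png')[170:250,240:320];cv2.imwrite('pics/w6c.png',cv2.resize(c,None,fx=7,fy=7,interpolation=2))
w=L('w6');s=L('s6')
p,e=tri([ray(w,277.3,203.5),ray(s,151.2,249)]);print(p,e,w['tcp'],'tool:',R.from_euler('xyz',w['rot'],degrees=True).inv().apply(p-w['tcp']))
print(dep(s,151,248))"
```

```text
[ 0.46456241 -0.29872813  0.13161496] [np.float64(0.6754873765744261), np.float64(0.6754873765745167)] [ 0.46593664 -0.29860941  0.24476325] tool: [ 6.66578089e-05 -1.96610693e-03  1.13139596e-01]
[ 0.46527375 -0.30004085  0.13607775]
```

View pics/w6c.png

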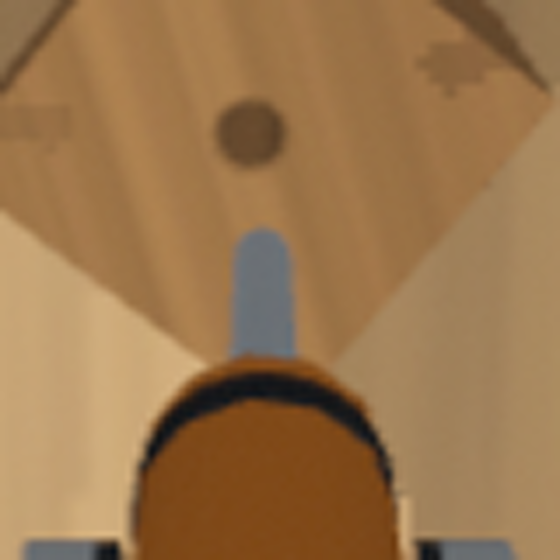

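```bash
python3 -m inch '[{"hand":-1,"x":0.02,"y":0.0027,"z":0,"wx":0,"wy":0,"wz":0},{"hand":-1,"x":0.04,"y":0.0027,"z":0,"wx":0,"wy":0,"wz":0},{"hand":-1,"x":0.04,"y":0.0027,"z":0,"wx":0,"wy":0,"wz":0},{"hand":-1,"x":0.04,"y":0.0027,"z":0,"wx":0,"wy":0,"wz":0},{"hand":-1,"x":0.04,"y":0.0027,"z":0,"wx":0,"wy":0,"wz":0},{"hand":-1,"x":0.04,"y":0.0027,"z":0,"wx":0,"wy":0,"wz":0},{"hand":-1,"x":0.04,"y":0.0027,"z":0,"wx":0,"wy":0,"wz":0},{"hand":-1,"x":0.04,"y":0.0027,"z":0,"wx":0,"wy":0,"wz":0},{"hand":-1,"x":0.04,"y":0.0027,"z":0,"wx":0,"wy":0,"wz":0},{"hand":-1,"x":0.04,"y":0.0027,"z":0,"wx":0,"wy":0,"wz":0}]'
python3 -m inch '[{"hand":-1,"x":0.04,"y":0,"z":0,"wx":0,"wy":0,"wz":0},{"hand":-1,"x":0.03,"y":0,"z":0,"wx":0,"wy":0,"wz":0},{"hand":-1,"x":0.02,"y":0,"z":0,"wx":0,"wy":0,"wz":0},{"hand":-1,"x":0,"y":0,"z":0,"wx":0,"wy":0,"wz":0},{"hand":-1,"x":0,"y":0,"z":0,"wx":0,"wy":0,"wz":0}]'; python3 -c "
from h import *
s,_=snap('wrist','w7');print(s['joint_positions'])"
```

```text
time: 7.72
tcp_pos: [0.4894, 0.0845, 0.24]
tool_rot: [-180.0, 0.0, 90.2]
contact_force: [1.6, 0.1, -0.2]
finger_gap: 0.243
time: 8.13
tcp_pos: [0.4893, 0.1733, 0.2396]
tool_rot: [-179.9, 0.1, 90.3]
contact_force: [-0.1, -0.2, -1.1]
finger_gap: 0.24
[-46.17184246   9.44288575  22.04467698 112.28203044  -4.08619543
  59.10506128 -21.94549466]
```

View pics/w7.png

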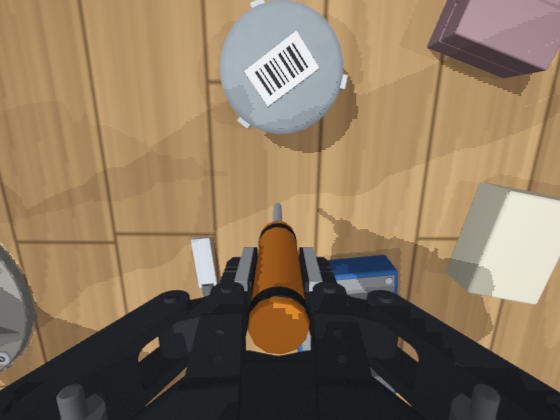

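The label centre is at (281.5,68.5), and the wand tip at (277,204) is still short of the canister.

```bash
python3 -c "
from h import *
w=L('w7');p=atz(w,281.5,68.5,.0865);print(p,dep(w,281.5,68.5),tri([ray(w,281.5,68.5),ray(L('t0'),194.6,243.9),ray(L('s0'),290.6,165.1)]))
print(w['tcp'], atz(w,277,203.5,.13))"
```

```text
[0.4906497  0.28635669 0.0865    ] [0.49065592 0.28645319 0.08584702] (array([0.49087114, 0.28684879, 0.08374451]), [np.float64(0.2124021149866142), np.float64(1.0290700510915434), np.float64(0.8213398819169989)])
[0.48926902 0.17333739 0.23957277] [0.48739147 0.17474698 0.13      ]
```

```bash
python3 -m inch '[{"hand":-1,"x":0.016,"y":0.0004,"z":0,"wx":0,"wy":0,"wz":0},{"hand":-1,"x":0.016,"y":0.0004,"z":0,"wx":0,"wy":0,"wz":0},{"hand":-1,"x":0.016,"y":0.0004,"z":0,"wx":0,"wy":0,"wz":0},{"hand":-1,"x":0.016,"y":0.0004,"z":0,"wx":0,"wy":0,"wz":0},{"hand":-1,"x":0.016,"y":0.0004,"z":0.003,"wx":0,"wy":0,"wz":0},{"hand":-1,"x":0.016,"y":0.0004,"z":0.004,"wx":0,"wy":0,"wz":0},{"hand":-1,"x":0.016,"y":0.0004,"z":0.003,"wx":0,"wy":0,"wz":0},{"hand":-1,"x":0,"y":0,"z":0,"wx":0,"wy":0,"wz":0},{"hand":-1,"x":0,"y":0,"z":0,"wx":0,"wy":0,"wz":0},{"hand":-1,"x":0,"y":0,"z":0,"wx":0,"wy":0,"wz":0}]'
python3 -c "
from h import *
snap('wrist','w8');snap('scene','s8')
c=cv2.imread('pics/s8.png')[80:230,230:380];c=cv2.resize(c,None,fx=4,fy=4,interpolation=2);cv2.imwrite('pics/s8c.png',c[:600])
c=cv2.imread('pics/w8.png')[130:280,200:350];c=cv2.resize(c,None,fx=4,fy=4,interpolation=2);cv2.imwrite('pics/w8c.png',c[:600])"
```

```text
time: 9.02
tcp_pos: [0.4922, 0.2846, 0.23]
tool_rot: [-180.0, 0.0, 90.2]
contact_force: [0.9, -0.9, -0.3]
finger_gap: 0.243
```

View pics/w8c.png

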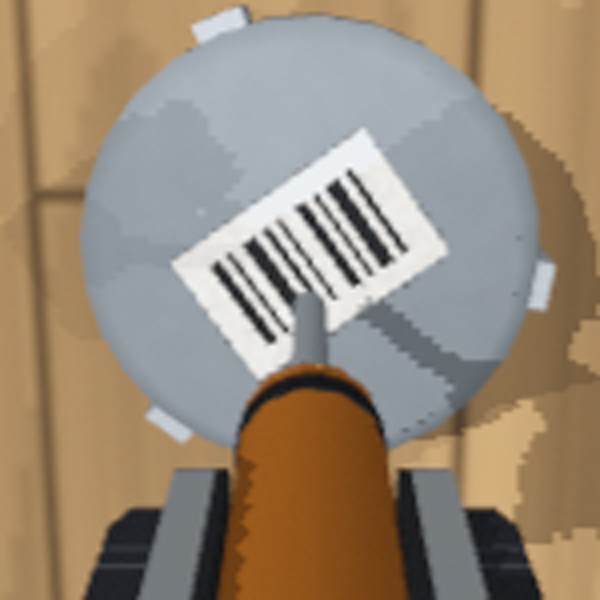

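View pics/s8c.png

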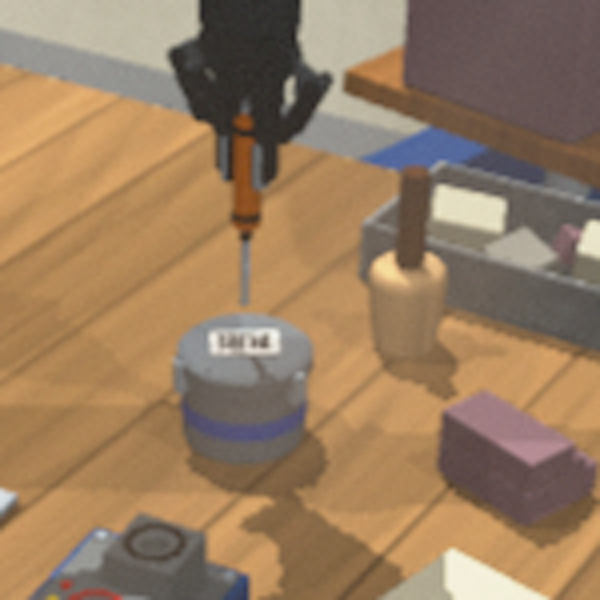

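The wrist view puts the tip at (277.2,203.6) and the label centre at (277.7,193.7). In the scene view the tip is at (290.9,155.6), just above the label.

```bash
python3 -c "
from h import *
w=L('w8');s=L('s8');print(tri([ray(w,277.2,203.6),ray(s,290.9,155.6)]))
print('label',atz(w,277.7,193.7,.0865), tri([ray(w,277.7,193.7),ray(s,290.6,165.1)]))
for z in (.115,.12,.125): print(atz(w,277.2,203.6,z))
print(dep(w,277.5,207))"
```

```text
(array([0.49080567, 0.28583372, 0.11951456]), [np.float64(0.2475315205327889), np.float64(0.2475315205329465)])
label [0.49100527 0.2865346  0.0865    ] (array([0.49080682, 0.28584365, 0.0840592 ]), [np.float64(0.22848117955208871), np.float64(0.22848117955222058)])
[0.49058458 0.28448731 0.115     ]
[0.49058881 0.28584235 0.12      ]
[0.49059305 0.28719739 0.125     ]
[0.49085042 0.28748201 0.136388  ]
```

The tip is 33 mm above the label and within 1 mm of its centre, so I'll hold here.

```bash
for i in 1 2; do python3 -m inch '[{"hand":-1,"x":0,"y":0,"z":0,"wx":0,"wy":0,"wz":0},{"hand":-1,"x":0,"y":0,"z":0,"wx":0,"wy":0,"wz":0},{"hand":-1,"x":0,"y":0,"z":0,"wx":0,"wy":0,"wz":0},{"hand":-1,"x":0,"y":0,"z":0,"wx":0,"wy":0,"wz":0},{"hand":-1,"x":0,"y":0,"z":0,"wx":0,"wy":0,"wz":0},{"hand":-1,"x":0,"y":0,"z":0,"wx":0,"wy":0,"wz":0},{"hand":-1,"x":0,"y":0,"z":0,"wx":0,"wy":0,"wz":0},{"hand":-1,"x":0,"y":0,"z":0,"wx":0,"wy":0,"wz":0},{"hand":-1,"x":0,"y":0,"z":0,"wx":0,"wy":0,"wz":0},{"hand":-1,"x":0,"y":0,"z":0,"wx":0,"wy":0,"wz":0}]'; done
```

```text
time: 9.95
tcp_pos: [0.4922, 0.2846, 0.2303]
tool_rot: [-180.0, 0.0, 90.2]
contact_force: [0.3, -0.1, -1.2]
finger_gap: 0.243
time: 10.78
tcp_pos: [0.4922, 0.2846, 0.2303]
tool_rot: [-180.0, 0.0, 90.2]
contact_force: [0.3, -0.2, 0.1]
finger_gap: 0.242
```

```bash
python3 -m inch '[{"hand":-1,"x":0,"y":0,"z":-0.01,"wx":0,"wy":0,"wz":0},{"hand":-1,"x":-0.02,"y":0.008,"z":-0.01,"wx":0,"wy":0,"wz":0},{"hand":-1,"x":-0.04,"y":0.012,"z":0,"wx":0,"wy":0,"wz":0},{"hand":-1,"x":-0.04,"y":0.012,"z":0,"wx":0,"wy":0,"wz":0},{"hand":-1,"x":-0.04,"y":0.012,"z":0,"wx":0,"wy":0,"wz":0},{"hand":-1,"x":-0.04,"y":0.012,"z":0,"wx":0,"wy":0,"wz":0},{"hand":-1,"x":-0.04,"y":0.012,"z":0,"wx":0,"wy":0,"wz":0},{"hand":-1,"x":-0.04,"y":0.012,"z":0,"wx":0,"wy":0,"wz":0},{"hand":-1,"x":-0.04,"y":0.012,"z":0,"wx":0,"wy":0,"wz":0},{"hand":-1,"x":-0.04,"y":0.012,"z":0,"wx":0,"wy":0,"wz":0}]'
python3 -m inch '[{"hand":-1,"x":-0.016,"y":0.005,"z":0,"wx":0,"wy":0,"wz":0},{"hand":-1,"x":0,"y":0,"z":0,"wx":0,"wy":0,"wz":0},{"hand":-1,"x":0,"y":0,"z":0,"wx":0,"wy":0,"wz":0},{"hand":-1,"x":0,"y":0,"z":0,"wx":0,"wy":0,"wz":0}]'
cat > look.py <<'E'
import sys
from h import *
k=sys.argv[1]
snap('wrist','w'+k);snap('scene','s'+k)
c=cv2.imread(f'pics/s{k}.png')[165:285,195:315];c=cv2.resize(c,None,fx=5,fy=5,interpolation=2);cv2.imwrite(f'pics/s{k}c.png',c)
c=cv2.imread(f'pics/w{k}.png')[120:270,200:350];c=cv2.resize(c,None,fx=4,fy=4,interpolation=2);cv2.imwrite(f'pics/w{k}c.png',c)
print(r.get_state()['tcp_pos'],r.get_state()['contact_force'])
E
python3 look.py 9
```

```text
time: 11.62
tcp_pos: [0.5977, -0.0562, 0.2514]
tool_rot: [179.9, -0.0, 90.2]
contact_force: [1.1, 0.7, -0.3]
finger_gap: 0.246
time: 11.95
tcp_pos: [0.6024, -0.0694, 0.2507]
tool_rot: [180.0, -0.0, 90.3]
contact_force: [1.0, 0.8, -1.0]
finger_gap: 0.246
[ 0.60234843 -0.06881482  0.25054772] [ 0.61483051 -0.3856535  -2.04917941]
```

View pics/w9c.png

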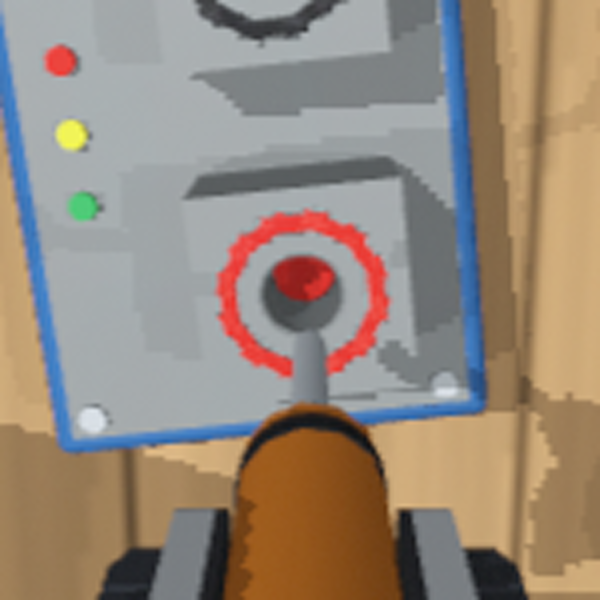

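View pics/s9c.png

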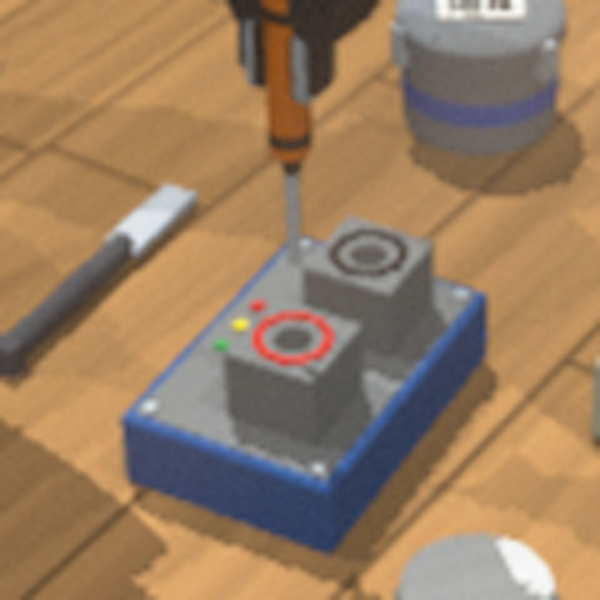

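In the wrist view the ring centre is at (275.5,193.6) and the tip at (277.1,203.6). In the scene view the tip is at (253.7,217.3) and the ring at (253.5,232.5).

```bash
python3 -c "
from h import *
w=L('w9');s=L('s9');print('tip',tri([ray(w,277.1,203.6),ray(s,253.7,217.3)]),w['tcp'])
print('ring',atz(w,275.5,193.6,.093), tri([ray(w,275.5,193.6),ray(s,253.5,232.5)]))"
```

```text
tip (array([ 0.6010324 , -0.06824405,  0.13925505]), [np.float64(0.32143490797040647), np.float64(0.321434907970338)]) [ 0.60241878 -0.06941542  0.250651  ]
ring [ 0.59909162 -0.07055053  0.093     ] (array([ 0.59973036, -0.07082714,  0.09000606]), [np.float64(0.7772579797705401), np.float64(0.7772579797707374)])
```

```bash
python3 -m inch '[{"hand":-1,"x":-0.0023,"y":-0.0018,"z":0,"wx":0,"wy":0,"wz":0},{"hand":-1,"x":0,"y":0,"z":0.01,"wx":0,"wy":0,"wz":0},{"hand":-1,"x":0,"y":0,"z":0.01,"wx":0,"wy":0,"wz":0},{"hand":-1,"x":0,"y":0,"z":0.01,"wx":0,"wy":0,"wz":0},{"hand":-1,"x":0,"y":0,"z":0.01,"wx":0,"wy":0,"wz":0},{"hand":-1,"x":0,"y":0,"z":0.005,"wx":0,"wy":0,"wz":0},{"hand":-1,"x":0,"y":0,"z":0.005,"wx":0,"wy":0,"wz":0},{"hand":-1,"x":0,"y":0,"z":0.005,"wx":0,"wy":0,"wz":0},{"hand":-1,"x":0,"y":0,"z":0,"wx":0,"wy":0,"wz":0},{"hand":-1,"x":0,"y":0,"z":0,"wx":0,"wy":0,"wz":0}]'
python3 look.py 10
```

```text
time: 12.88
tcp_pos: [0.6006, -0.0726, 0.1952]
tool_rot: [-180.0, 0.0, 90.2]
contact_force: [-0.1, 0.2, -1.1]
finger_gap: 0.24
[ 0.60083018 -0.07258668  0.19570784] [-0.14088286  0.28259106 -1.92726311]
```

View pics/w10c.png

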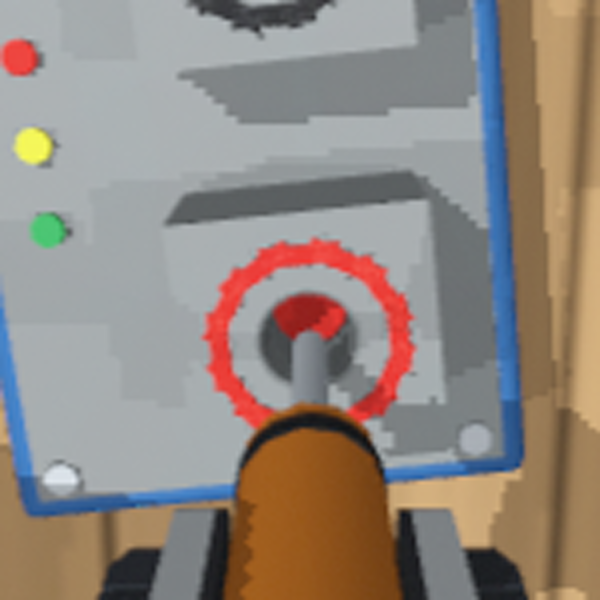

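View pics/s10c.png

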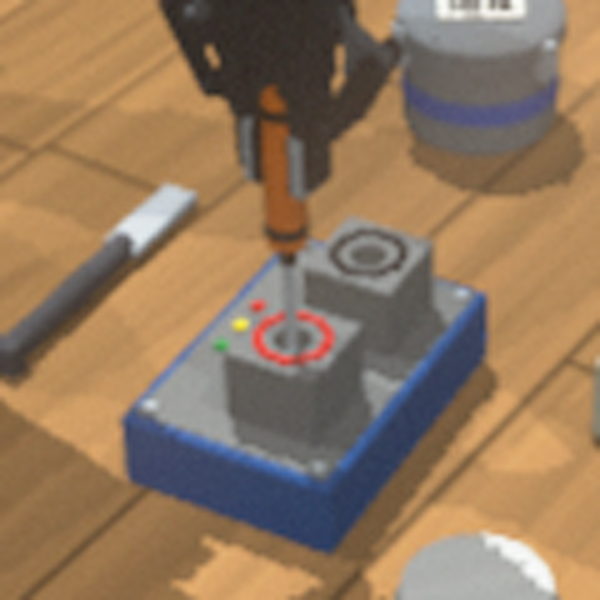

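The tip (310,335) is over the aperture centre (308,340) and just entering it. I'll continue slowly.

```bash
python3 -m inch '[{"hand":-1,"x":0,"y":0,"z":0.004,"wx":0,"wy":0,"wz":0},{"hand":-1,"x":0,"y":0,"z":0.004,"wx":0,"wy":0,"wz":0},{"hand":-1,"x":0,"y":0,"z":0.004,"wx":0,"wy":0,"wz":0},{"hand":-1,"x":0,"y":0,"z":0.003,"wx":0,"wy":0,"wz":0},{"hand":-1,"x":0,"y":0,"z":0.002,"wx":0,"wy":0,"wz":0},{"hand":-1,"x":0,"y":0,"z":0,"wx":0,"wy":0,"wz":0},{"hand":-1,"x":0,"y":0,"z":0,"wx":0,"wy":0,"wz":0}]'
python3 -m inch '[{"hand":-1,"x":0,"y":0,"z":0.002,"wx":0,"wy":0,"wz":0},{"hand":-1,"x":0,"y":0,"z":0.002,"wx":0,"wy":0,"wz":0},{"hand":-1,"x":0,"y":0,"z":0,"wx":0,"wy":0,"wz":0},{"hand":-1,"x":0,"y":0,"z":0,"wx":0,"wy":0,"wz":0}]'
python3 -m inch '[{"hand":-1,"x":0,"y":0,"z":0.002,"wx":0,"wy":0,"wz":0},{"hand":-1,"x":0,"y":0,"z":0,"wx":0,"wy":0,"wz":0},{"hand":-1,"x":0,"y":0,"z":0,"wx":0,"wy":0,"wz":0}]'
```

```text
time: 13.57
tcp_pos: [0.6006, -0.0726, 0.1782]
tool_rot: [-180.0, 0.0, 90.2]
contact_force: [-0.5, -0.5, 0.4]
finger_gap: 0.243
time: 13.9
tcp_pos: [0.6005, -0.0725, 0.1742]
tool_rot: [-180.0, 0.0, 90.2]
contact_force: [1.0, 0.0, -0.4]
finger_gap: 0.242
time: 14.15
tcp_pos: [0.6007, -0.0726, 0.1724]
tool_rot: [180.0, 0.0, 90.2]
contact_force: [0.9, 0.1, 1.7]
finger_gap: 0.245
```

```bash
for i in 1 2 3 4; do python3 -m inch '[{"hand":-1,"x":0,"y":0,"z":0.001,"wx":0,"wy":0,"wz":0},{"hand":-1,"x":0,"y":0,"z":0,"wx":0,"wy":0,"wz":0},{"hand":-1,"x":0,"y":0,"z":0,"wx":0,"wy":0,"wz":0}]' | egrep 'tcp|force'; done
```

```text
tcp_pos: [0.6007, -0.0725, 0.1714]
contact_force: [0.1, 0.4, 2.3]
tcp_pos: [0.6007, -0.0725, 0.1703]
contact_force: [0.8, -0.2, 2.1]
tcp_pos: [0.6007, -0.0726, 0.1693]
contact_force: [1.1, -0.6, 2.8]
tcp_pos: [0.6007, -0.0725, 0.1683]
contact_force: [1.6, -0.2, 3.0]
```

```bash
for i in 1 2; do python3 -m inch '[{"hand":-1,"x":0,"y":0,"z":0.001,"wx":0,"wy":0,"wz":0},{"hand":-1,"x":0,"y":0,"z":0,"wx":0,"wy":0,"wz":0},{"hand":-1,"x":0,"y":0,"z":0,"wx":0,"wy":0,"wz":0}]' | egrep 'tcp|force'; done
```

```text
tcp_pos: [0.6006, -0.0726, 0.1673]
contact_force: [1.0, -0.1, 3.8]
tcp_pos: [0.6007, -0.0726, 0.1665]
contact_force: [0.3, -0.8, 6.6]
```

```bash
python3 -m inch '[{"hand":-1,"x":0,"y":0,"z":0.0005,"wx":0,"wy":0,"wz":0},{"hand":-1,"x":0,"y":0,"z":0,"wx":0,"wy":0,"wz":0},{"hand":-1,"x":0,"y":0,"z":0,"wx":0,"wy":0,"wz":0}]' | egrep 'tcp|force'; python3 -m inch '[{"hand":-1,"x":0,"y":0,"z":0.0005,"wx":0,"wy":0,"wz":0},{"hand":-1,"x":0,"y":0,"z":0,"wx":0,"wy":0,"wz":0},{"hand":-1,"x":0,"y":0,"z":0,"wx":0,"wy":0,"wz":0}]' | egrep 'tcp|force'
```

```text
tcp_pos: [0.6008, -0.0726, 0.1663]
contact_force: [0.8, -0.2, 11.8]
tcp_pos: [0.601, -0.0727, 0.1662]
contact_force: [-1.3, -0.0, 17.0]
```

The force rose from about 4 N to 17 N over the last 1.1 mm, which marks the hard stop. I'll ease back slightly, let it settle and check.

```bash
python3 -m inch '[{"hand":-1,"x":0,"y":0,"z":-0.0005,"wx":0,"wy":0,"wz":0},{"hand":-1,"x":0,"y":0,"z":0,"wx":0,"wy":0,"wz":0},{"hand":-1,"x":0,"y":0,"z":0,"wx":0,"wy":0,"wz":0},{"hand":-1,"x":0,"y":0,"z":0,"wx":0,"wy":0,"wz":0},{"hand":-1,"x":0,"y":0,"z":0,"wx":0,"wy":0,"wz":0},{"hand":-1,"x":0,"y":0,"z":0,"wx":0,"wy":0,"wz":0}]'; python3 look.py 11
```

```text
time: 16.65
tcp_pos: [0.6009, -0.0726, 0.1663]
tool_rot: [180.0, -0.0, 90.2]
contact_force: [-0.1, 0.1, 10.7]
finger_gap: 0.241
[ 0.60088045 -0.0726468   0.16636119] [-0.52935941  0.71886373 11.02876249]
```

View pics/w11c.png

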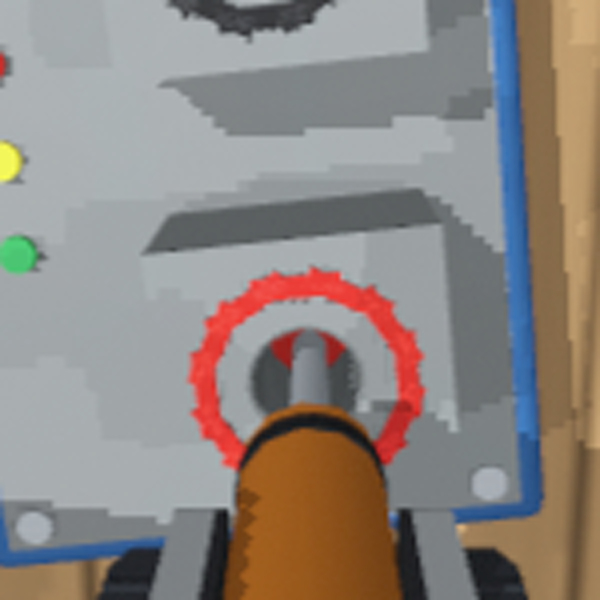

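View pics/s11.png

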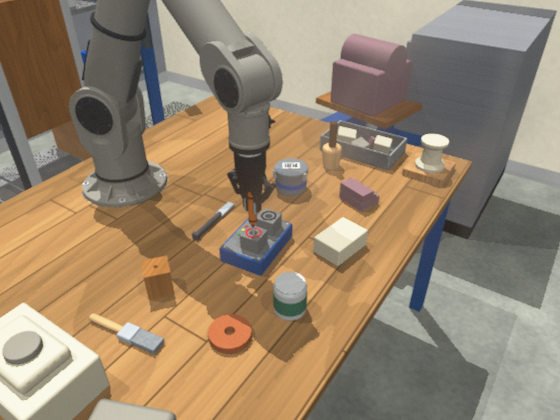

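The tip is in the middle of the aperture at (308,340) on the red button, and everything on the bench is where it started. The steady push is 11 N with the TCP 6.4 mm below first contact, so I'll hand the job in.

```bash
python3 -c "
from h import *
print(r.job_done()); s=r.get_state(); print(s['time'],s['tcp_pos'],s['contact_force'],s['finger_gap'])"
```

```text
the job is handed in; nothing more can be done
None
the job is handed in; nothing more can be done
```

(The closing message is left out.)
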